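# Rock-test the warped tile on the surface plate

### The arm

A 6-joint arm with a two-finger parallel gripper is mounted at the origin on the work surface; the furniture and walls round the work are solid. World frame = base frame: x ahead of the robot, y to its left, z up, the work surface at z = 0. Lengths are in m, angles in degrees, forces in N, time in s.
With the tool pointing down it reaches from about 0.3 to 0.75 m from the base axis. Payload 8.5 kg.
Tool frame: the origin (TCP) lies on the centre line of the jaws, within the pads' length; the fingertips stand 19 mm ahead of it and the grasp point (between the pads) is the TCP (env.tcp_to_tips is the z of the fingertips in the tool frame, in m); z points along the fingers, y is the line along which they close (so a half turn about z gives the same grasp; the last joint's range is limited). The gripper opens to 85 mm and grips with 20 to 120 N. Pads are 22 mm wide; open, the fingers measure 114 mm over their backs; the gripper's body (76 mm by 85 mm) begins 54 mm behind the grasp point. The pads swing forward as they close: fully open they stand 13 mm farther back than shut.
Start: joints at [-80.346, 21.807, 74.336, -0, 83.858, -12.336], TCP at [0.206, -0.51, 0.25] pointing down, gripper open.
Joint ranges: [-178.18, 178.18], [-50.72, 133.34], [12.68, 142.11], [-81.47, 261.47], [9.98, 163.14], [-165.26, 165.26]. Speed limits (degrees/s): [136.94, 136.94, 180, 180, 180, 180].

### API

Orientations are given as a 3x3 rotation matrix whose columns are the frame's x, y, z axes.
In Python, from rig import env gives the robot as it stands.
- The arm moves only by the tool servo_tool, never from a script. Its argument "steps" is a list of rows, each an object of numbers: "tx", "ty", "tz": the shift along the world's x, y, z in cm; "yaw": the turn about the world's z in degrees; "claw": the finger opening in cm, from 0 to 8.54. In form: [{"tx": .., "ty": .., "tz": .., "yaw": .., "claw": ..}, ...]. A call has 1 to 20 rows; each row shifts and turns the commanded pose from where the row before left it; what a row does not reach is not made up. A row lasts 1/10 s, in which the tool goes at most 50 mm and 8.59 degrees, less where a joint would pass 70% of its speed; a pose out of reach is approached as far as the arm can. A call with a gripper value outside its range is refused whole. The fingers move at their own pace and stop on an object; "newtons" is the grip in N (left out, the last holds). Time passes only in rows, so rows that do not move let the fingers close. It gives the time, the measured TCP pose, the force, the opening and the grip force at its end, in the units of the state.
- env.observe(): the state, without advancing time (a new reading comes with each control period).
- env.get_image(name): name is "scene" or "top" or "wrist"; returns (picture, depth): 400x640x3 uint8, red, green, blue; 400x640 float32, m along the optical axis (not along the pixel's ray), 0 where there is no reading.
- env.camera_model(name): a dict with "fovy" (degrees; the focal length in pixels is half the picture's height over the tangent of half this angle, whatever the lens; pixels are square), "cx", "cy" (the principal point, pixels), "T" (4x4, takes a point from camera to world coordinates). Camera axes: x right, y down, z forward; pixel columns grow to the right and rows downward; lengths in m; the calibration is good to about 2 mm. A picture is of the moment at which its call begins: read the wrist's pose just before it. camera_model takes no time and is no camera call; for the wrist camera it gives the pose at the moment of the call.
- env.close_job(): hands the job in; it is judged then, once.
The state is a dict: "time_s": time; "q": joint angles; "qvel": joint speeds; "joint_efforts": joint torques, N m; "position": TCP position; "tool_rot": TCP orientation; "ft_force": force on the tool from outside, world axes, zero at the start; "wrist_torque": the same for the moment, N m; "grip_width": finger opening in m; "gripper_force": force on a finger pad.
Only numpy, scipy, OpenCV 4.12 (cv2) and the standard library are available. Lean on these libraries where they do the work, as an engineer would, in place of code of your own. Each camera call takes 0.05 s, during which the arm holds its last target. There are 200 camera calls.

### The job

Three fired clay tiles lie on the stone surface plate; two lie flat and one is warped, with one end standing clear of the stone. Show the warp by rocking that tile once over and back: push its raised end down to the stone, then push the other end, which has come up, down to the stone again. Leave the tile resting where it lay, never lift it off the plate, and do not shift the flat tiles.

Things in the scene. Friction and masses are not known exactly. Their poses are not given: they have to be found in the camera images.
- warped_end_a (a point): Pressing point on the end of the warped tile raised at the start: top face, on the long centre line, 12 mm in from the end; 25 mm above the stone when raised, 14 mm when its half lies flat. Red-brown fired clay tile, 110 x 56 x 14 mm, about 0.2 kg, loose, bent at a score line across its middle: one half lies flat while the other rises at 16 degrees. A push under 1 N rocks it over; it then stays so.
- warped_end_b (a point): The matching point on the other end of the same warped tile (12 mm in from the end, top face, long centre line; it lies flat at the start): 14 mm above the stone when its half lies flat, 25 mm when raised. About 81 mm from the other point, the tile's middle half-way between them.
- flat_1_centre (a point): Centre (half-way up) of a flat tile of the same clay and size, 110 x 56 x 14 mm, loose; its x axis is its long direction. The plate is a fixed stone slab, 150 x 420 mm, its flat top 30 mm above the table; the three tiles lie in a row along it in any order, pointing any way, as little as 5 mm apart.
- flat_2_centre (a point): Centre (half-way up) of the other flat tile, 110 x 56 x 14 mm, as the first one.

How it is judged (in metres and radians):
On the way, in this order (a step that is already met when the one before it is completed fails the run):
1. the raised end has been pushed down to the plate and the other end has come up (height (world z) of warped_end_b above 0.051 m and height (world z) of warped_end_a below 0.048 m), for 0.2 s.
2. the tile has been rocked back: the end raised at first is up again (height (world z) of warped_end_a above 0.051 m and height (world z) of warped_end_b below 0.048 m), for 0.2 s.
At the end, for the whole second after the job is handed in: The warped tile lies on the same half as at the start (that end's point less than 18 mm above the stone, the other more than 21 mm), both its ends within 20 mm of where they were, and both flat tiles are within 15 mm of where they were (all of step 2 and distance of each of warped_end_a, warped_end_b from where it was at the start of the episode below 0.02 m and distance of each of flat_1_centre, flat_2_centre from where it was at the start of the episode below 0.015 m); the robot touches nothing.
It fails at once if the warped tile is lifted off the plate (height (world z) of each of warped_end_a, warped_end_b above 0.058 m).
It fails at once if a flat tile is shifted by more than 15 mm (distance of any of flat_1_centre, flat_2_centre from where it was at the start of the episode above 0.015 m).
It also fails if it takes over 35 s, if anything falls off the work surface, if the arm or the gripper's body presses on something with over 40 N, if the wrist force passes 120 N, or if a joint passes its speed limit or range.

## Working session

There is one attempt and no reset: what is moved stays moved. The work goes in short steps, Python scripts to look and compute and a tool call to move; the robot and the scene stay as the last step left them, time stands still between calls to the robot, and variables do not carry over. Pictures are saved under pics/ and viewed, at most 10 in all, crops included, and the job is handed in when it is done.

Besides the shell and the picture viewer there is one more tool, called after ">>>" by a JSON object that holds its "method" and its "body". servo_tool: Moves the arm, as the interface text tells. Its arguments: {"type":"object","properties":{"steps":{"type":"array"},"newtons":{"type":"number"}},"required":["steps"]}

```bash
mkdir -p pics; ls; python3 - <<'E'
from rig import env
import cv2,numpy as np
s=env.observe();print(s["time_s"],s["position"],s["tool_rot"],s["grip_width"],s["ft_force"],env.tcp_to_tips)
for n in ["top","scene"]:
    p,d=env.get_image(n);m=env.camera_model(n)
    np.savez(f"pics/{n}0.npz",p=p,d=d,T=m["T"],k=[m["fovy"],m["cx"],m["cy"]])
    cv2.imwrite(f"pics/{n}0.png",p[:,:,::-1]);print(n,m)
E
```

```text
pics
0.0 [ 0.2058826  -0.50972653  0.24971006] [[ 9.27261409e-01  3.74414491e-01 -2.60015192e-04]
 [ 3.74414465e-01 -9.27260351e-01  1.43171936e-03]
 [ 2.94954698e-04 -1.42493156e-03 -9.99998941e-01]] 0.08522757121120218 [ 0.17234396  1.10015823 -0.39422157] 0.019
top {'fovy': 43.13281328259243, 'cx': 320.5468542310646, 'cy': 202.4724292244293, 'T': array([[-0.01702481, -0.99459941,  0.10238249,  0.36559168],
       [-0.99984943,  0.01727921,  0.00159832,  0.03026615],
       [-0.00335878, -0.10233987, -0.99474382,  1.20911976],
       [ 0.        ,  0.        ,  0.        ,  1.        ]])}
scene {'fovy': 43.82576803173889, 'cx': 314.9216291127581, 'cy': 207.34393667804153, 'T': array([[-0.8006092 , -0.32034167,  0.50636561, -0.00567261],
       [-0.59914065,  0.4384917 , -0.66989216,  0.6902722 ],
       [-0.00744274, -0.83970604, -0.54299021,  0.59537348],
       [ 0.        ,  0.        ,  0.        ,  1.        ]])}
```

View pics/top0.png

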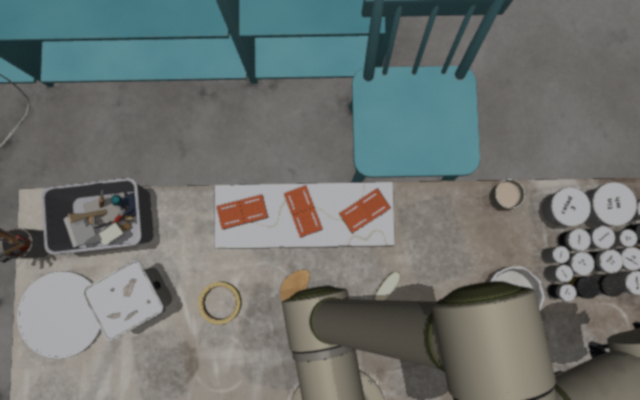

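View pics/scene0.png

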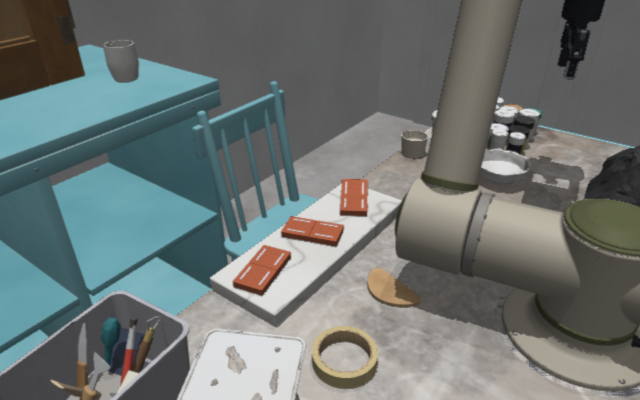

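The top view shows three red tiles at about (242,210), (303,211) and (364,210) on the white slab; the scene view shows the same three. The warp isn't obvious by eye, so I'll measure heights.

```bash
cat > h.py <<'E'
import numpy as np,cv2
def load(f):
    z=np.load(f);return z["p"],z["d"],z["T"],z["k"]
def f_of(p,k): return p.shape[0]/2/np.tan(np.radians(k[0]/2))
def rays(uv,p,T,k):
    f=f_of(p,k);r=np.c_[(uv[:,0]-k[1])/f,(uv[:,1]-k[2])/f,np.ones(len(uv))]
    return r@T[:3,:3].T
def onplane(uv,z,p,T,k):
    r=rays(np.atleast_2d(np.asarray(uv,float)),p,T,k);o=T[:3,3];return o+r*((z-o[2])/r[:,2])[:,None]
def tiles(p,minarea=200):
    h=cv2.cvtColor(p,cv2.COLOR_RGB2HSV)
    m=(((h[...,0]<12)|(h[...,0]>172))&(h[...,1]>110)&(h[...,2]>70)).astype(np.uint8)
    m=cv2.morphologyEx(m,cv2.MORPH_CLOSE,np.ones((5,5)))
    n,l,st,c=cv2.connectedComponentsWithStats(m)
    return [(l==i) for i in range(1,n) if st[i,4]>minarea]
E
python3 - <<'E'
from h import *
for n in["top","scene"]:
    p,d,T,k=load(f"pics/{n}0.npz")
    for m in tiles(p):
        v,u=np.nonzero(cv2.erode(m.astype(np.uint8),np.ones((3,3)))); uv=np.c_[u,v].astype(float)
        c,sz,a=cv2.minAreaRect(np.c_[u,v].astype(np.float32))
        dd=d[v,u];P=T[:3,3]+rays(uv,p,T,k)*dd[:,None];P=P[dd>0]
        if len(P)<20 or abs(P[:,0].mean())>.8: continue
        xy=P[:,:2]-P[:,:2].mean(0);ax=np.linalg.svd(xy,full_matrices=False)[2][0];s=xy@ax
        print(n,len(uv),np.round(c),np.round(sz),"mean",P.mean(0).round(4),"ax",ax.round(3),"len",np.ptp(s).round(4))
        print("  z by s",[round(float(np.median(P[(s>=b)&(s<b+.02),2]))*1e3,1) for b in np.arange(-.05,.05,.02)], "sd",P[:,2].std().round(4))
E
```

```text
top 882 [303. 211.] [44. 20.] mean [0.4667 0.0736 0.0447] ax [-0.94 -0.34] len 0.1014
  z by s [44.5, 44.9, 44.7, 44.6, 44.6] sd 0.0023
top 854 [364. 210.] [20. 42.] mean [ 0.4651 -0.0683  0.0483] ax [ 0.528 -0.849] len 0.0964
  z by s [45.3, 44.7, 45.2, 50.0, 55.9] sd 0.0049
top 905 [242. 211.] [21. 44.] mean [0.4678 0.2145 0.0449] ax [-0.233  0.972] len 0.1018
  z by s [45.0, 44.8, 44.8, 45.2, 45.2] sd 0.0022
scene 785 [354. 196.] [33. 23.] mean [ 0.4641 -0.0663  0.048 ] ax [ 0.532 -0.847] len 0.1076
  z by s [44.7, 45.3, 45.6, 49.5, 54.9] sd 0.0048
scene 997 [312. 230.] [57. 19.] mean [0.4636 0.0784 0.0444] ax [-0.943 -0.334] len 0.1051
  z by s [44.8, 45.0, 44.8, 45.1, 44.9] sd 0.0019
scene 1241 [261. 268.] [27. 57.] mean [0.4655 0.221  0.0448] ax [-0.229  0.973] len 0.109
  z by s [45.1, 45.0, 44.9, 44.9, 44.8] sd 0.0014
scene 132 [127. 364.] [ 7. 26.] mean [0.4595 0.4883 0.0708] ax [ 0.361 -0.932] len 0.023
  z by s [nan, 59.7, 71.6, 78.4, nan] sd 0.0061
  return _methods._mean(a, axis=axis, dtype=dtype,
  ret = ret.dtype.type(ret / rcount)
```

```bash
python3 - <<'E'
from h import *
p,d,T,k=load("pics/top0.npz")
v,u=np.nonzero(d>0);P=T[:3,3]+rays(np.c_[u,v].astype(float),p,T,k)*d[v,u][:,None]
for x0 in np.arange(.36,.8,.04):
    m=(P[:,0]>x0)&(P[:,0]<=x0+.04)&(P[:,1]>-.25)&(P[:,1]<.12);print(round(x0,2),P[m,2].max().round(3) if m.any() else None)
# plate height check
m=(abs(P[:,0]-.465)<.06)&(abs(P[:,1]-.005)<.012);print(np.median(P[m,2]))
E
```

```text
0.36 0.038
0.4 0.051
0.44 0.061
0.48 0.061
0.52 0.048
0.56 -0.283
0.6 -0.279
0.64 -0.278
0.68 -0.278
0.72 -0.279
0.76 -0.278
0.8 -0.274
0.030762527703619647
```

>>> {"method": "servo_tool", "body": {"steps": [{"tx": 1.75,"ty": 2.55,"yaw": 2,"claw": 0},{"tx": 1.75,"ty": 2.55,"yaw": 2,"claw": 0},{"tx": 1.75,"ty": 2.55,"yaw": 2,"claw": 0},{"tx": 1.75,"ty": 2.55,"yaw": 2,"claw": 0},{"tx": 1.75,"ty": 2.55,"yaw": 2,"claw": 0},{"tx": 1.75,"ty": 2.55,"claw": 0},{"tx": 1.75,"ty": 2.55,"claw": 0},{"tx": 1.75,"ty": 2.55,"claw": 0},{"tx": 1.75,"ty": 2.55,"claw": 0},{"tx": 1.75,"ty": 2.55,"claw": 0},{"tx": 1.75,"ty": 2.55,"claw": 0},{"tx": 1.75,"ty": 2.55,"claw": 0},{"tx": 1.75,"ty": 2.55,"claw": 0},{"tx": 1.75,"ty": 2.55,"claw": 0},{"tx": 1.75,"ty": 2.55,"claw": 0},{"tx": 1.75,"ty": 2.55,"claw": 0},{"claw": 0},{"claw": 0}]}}

```text
invalid input at $.steps[0]: expected keys tx, ty, tz, yaw, claw
```

>>> {"method": "servo_tool", "body": {"steps": [{"tx": 1.75,"ty": 2.55,"tz": 0,"yaw": 2,"claw": 0},{"tx": 1.75,"ty": 2.55,"tz": 0,"yaw": 2,"claw": 0},{"tx": 1.75,"ty": 2.55,"tz": 0,"yaw": 2,"claw": 0},{"tx": 1.75,"ty": 2.55,"tz": 0,"yaw": 2,"claw": 0},{"tx": 1.75,"ty": 2.55,"tz": 0,"yaw": 2,"claw": 0},{"tx": 1.75,"ty": 2.55,"tz": 0,"yaw": 0,"claw": 0},{"tx": 1.75,"ty": 2.55,"tz": 0,"yaw": 0,"claw": 0},{"tx": 1.75,"ty": 2.55,"tz": 0,"yaw": 0,"claw": 0},{"tx": 1.75,"ty": 2.55,"tz": 0,"yaw": 0,"claw": 0},{"tx": 1.75,"ty": 2.55,"tz": 0,"yaw": 0,"claw": 0},{"tx": 1.75,"ty": 2.55,"tz": 0,"yaw": 0,"claw": 0},{"tx": 1.75,"ty": 2.55,"tz": 0,"yaw": 0,"claw": 0},{"tx": 1.75,"ty": 2.55,"tz": 0,"yaw": 0,"claw": 0},{"tx": 1.75,"ty": 2.55,"tz": 0,"yaw": 0,"claw": 0},{"tx": 1.75,"ty": 2.55,"tz": 0,"yaw": 0,"claw": 0},{"tx": 1.75,"ty": 2.55,"tz": 0,"yaw": 0,"claw": 0},{"tx": 0,"ty": 0,"tz": 0,"yaw": 0,"claw": 0},{"tx": 0,"ty": 0,"tz": 0,"yaw": 0,"claw": 0}]}}

```text
time_s: 1.9
position: [0.4859, -0.1017, 0.25]
tool_rot: [[0.847, 0.531, -0.001], [0.531, -0.847, 0.0], [-0.001, -0.001, -1.0]]
ft_force: [-0.3, 0.4, 0.0]
grip_width: -0.0001
gripper_force: 0.0
```

>>> {"method": "servo_tool", "body": {"steps": [{"tx": 0,"ty": 0,"tz": -2.5,"yaw": 0,"claw": 0},{"tx": 0,"ty": 0,"tz": -2.5,"yaw": 0,"claw": 0},{"tx": 0,"ty": 0,"tz": -2.5,"yaw": 0,"claw": 0},{"tx": 0,"ty": 0,"tz": -2.5,"yaw": 0,"claw": 0},{"tx": 0,"ty": 0,"tz": -2.5,"yaw": 0,"claw": 0},{"tx": 0,"ty": 0,"tz": -2,"yaw": 0,"claw": 0},{"tx": 0,"ty": 0,"tz": -1,"yaw": 0,"claw": 0},{"tx": 0,"ty": 0,"tz": 0,"yaw": 0,"claw": 0},{"tx": 0,"ty": 0,"tz": 0,"yaw": 0,"claw": 0}]}}

```text
time_s: 2.8
position: [0.4862, -0.1025, 0.096]
tool_rot: [[0.848, 0.529, 0.001], [0.529, -0.848, -0.0], [0.0, 0.001, -1.0]]
ft_force: [-0.1, 0.3, 0.1]
grip_width: -0.0001
gripper_force: 0.0
```

```bash
python3 - <<'E'
from rig import env
import cv2
a,_=env.get_image("wrist");b,_=env.get_image("scene")
b=cv2.resize(b[150:310,210:450],(640,427));cv2.imwrite("pics/w1.png",a[:,:,::-1]);cv2.imwrite("pics/s1.png",b[:,:,::-1])
E
```

```text
(no output)
```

View pics/s1.png

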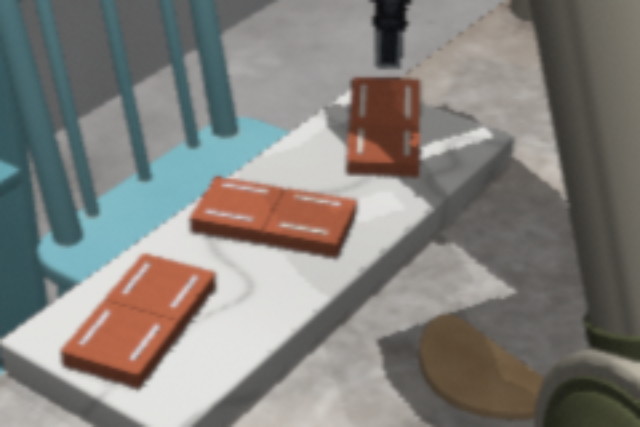

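The scene crop shows the closed fingertips at about (388,65), directly above the far (raised) end of the warped tile, which is centred near (385,125). I'll descend and watch the force.

>>> {"method": "servo_tool", "body": {"steps": [{"tx": 0,"ty": 0,"tz": -0.5,"yaw": 0,"claw": 0},{"tx": 0,"ty": 0,"tz": -0.5,"yaw": 0,"claw": 0},{"tx": 0,"ty": 0,"tz": -0.4,"yaw": 0,"claw": 0},{"tx": 0,"ty": 0,"tz": -0.3,"yaw": 0,"claw": 0},{"tx": 0,"ty": 0,"tz": -0.3,"yaw": 0,"claw": 0},{"tx": 0,"ty": 0,"tz": -0.3,"yaw": 0,"claw": 0},{"tx": 0,"ty": 0,"tz": -0.3,"yaw": 0,"claw": 0},{"tx": 0,"ty": 0,"tz": -0.3,"yaw": 0,"claw": 0},{"tx": 0,"ty": 0,"tz": -0.2,"yaw": 0,"claw": 0},{"tx": 0,"ty": 0,"tz": 0,"yaw": 0,"claw": 0},{"tx": 0,"ty": 0,"tz": 0,"yaw": 0,"claw": 0}]}}

```text
time_s: 4.0
position: [0.486, -0.102, 0.0644]
tool_rot: [[0.848, 0.53, 0.0], [0.53, -0.848, -0.0], [0.0, 0.0, -1.0]]
ft_force: [-0.5, -0.5, 0.4]
grip_width: -0.0
gripper_force: 0.0
```

```bash
python3 - <<'E'
from rig import env
from h import *
b,d=env.get_image("scene");m=env.camera_model("scene");T=m["T"];k=[m["fovy"],m["cx"],m["cy"]]
ax=np.array([.53,-.848]);c=np.array([.4646,-.0673])
for t in tiles(b):
    v,u=np.nonzero(t&(d>0));P=T[:3,3]+rays(np.c_[u,v].astype(float),b,T,k)*d[v,u][:,None]
    if np.linalg.norm(P[:,:2].mean(0)-c)<.03:
        s=(P[:,:2]-c)@ax;print([round(float(np.median(P[(s>=q)&(s<q+.02),2]))*1e3,1) for q in np.arange(-.05,.05,.02)])
E
```

```text
[55.3, 52.8, 47.1, 45.6, 45.8]
```

End A is down and end B is up. I'll press slightly more and hold, then lift and move over B (offset -8.1 cm along the tile axis: -4.3, +6.9).

>>> {"method": "servo_tool", "body": {"steps": [{"tx": 0,"ty": 0,"tz": -0.15,"yaw": 0,"claw": 0},{"tx": 0,"ty": 0,"tz": 0,"yaw": 0,"claw": 0},{"tx": 0,"ty": 0,"tz": 0,"yaw": 0,"claw": 0},{"tx": 0,"ty": 0,"tz": 0.5,"yaw": 0,"claw": 0},{"tx": 0,"ty": 0,"tz": 1,"yaw": 0,"claw": 0},{"tx": 0,"ty": 0,"tz": 1.8,"yaw": 0,"claw": 0},{"tx": 0,"ty": 0,"tz": 0,"yaw": 0,"claw": 0},{"tx": 0,"ty": 0,"tz": 0,"yaw": 0,"claw": 0},{"tx": -0.8,"ty": 1.3,"tz": 0,"yaw": 0,"claw": 0},{"tx": -0.9,"ty": 1.4,"tz": 0,"yaw": 0,"claw": 0},{"tx": -0.9,"ty": 1.4,"tz": 0,"yaw": 0,"claw": 0},{"tx": -0.9,"ty": 1.4,"tz": 0,"yaw": 0,"claw": 0},{"tx": -0.8,"ty": 1.4,"tz": 0,"yaw": 0,"claw": 0},{"tx": 0,"ty": 0,"tz": 0,"yaw": 0,"claw": 0},{"tx": 0,"ty": 0,"tz": 0,"yaw": 0,"claw": 0}]}}

```text
time_s: 5.55
position: [0.4432, -0.0328, 0.096]
tool_rot: [[0.848, 0.53, 0.001], [0.53, -0.848, -0.0], [0.0, 0.001, -1.0]]
ft_force: [-0.2, 0.4, 0.7]
grip_width: -0.0
gripper_force: 0.0
```

```bash
cat > chk.py <<'E'
from rig import env
from h import *
b,d=env.get_image("scene");m=env.camera_model("scene");T=m["T"];k=[m["fovy"],m["cx"],m["cy"]]
ax=np.array([.53,-.848]);c=np.array([.4646,-.0673])
for t in tiles(b):
    v,u=np.nonzero((cv2.erode(t.astype(np.uint8),np.ones((3,3)))>0)&(d>0));P=T[:3,3]+rays(np.c_[u,v].astype(float),b,T,k)*d[v,u][:,None]
    if len(P)<300: continue
    x=P[:,:2]-P[:,:2].mean(0);print(P.mean(0).round(4),np.linalg.svd(x,full_matrices=False)[2][0].round(3))
    if np.linalg.norm(P[:,:2].mean(0)-c)<.03:
        s=(P[:,:2]-c)@ax;print([round(float(np.median(P[(s>=q)&(s<q+.02),2]))*1e3,1) for q in np.arange(-.05,.05,.02)],s.min(),s.max())
s=env.observe();print(s["time_s"],s["position"],s["ft_force"])
import sys
if len(sys.argv)>1: cv2.imwrite(f"pics/{sys.argv[1]}.png",cv2.resize(b[150:310,210:450],(640,427))[:,:,::-1])
E
python3 chk.py s2
```

```text
[ 0.4574 -0.056   0.0514] [-0.522  0.853]
[56.2, 52.8, 47.9, 45.3, 45.1] -0.04993204329334217 0.05425535477262824
[0.4636 0.0782 0.0444] [-0.941 -0.338]
[0.4646 0.2207 0.0447] [-0.228  0.974]
5.6 [ 0.44338589 -0.03317514  0.09594019] [ 0.52522534 -0.20298854  0.07544108]
```

View pics/s2.png

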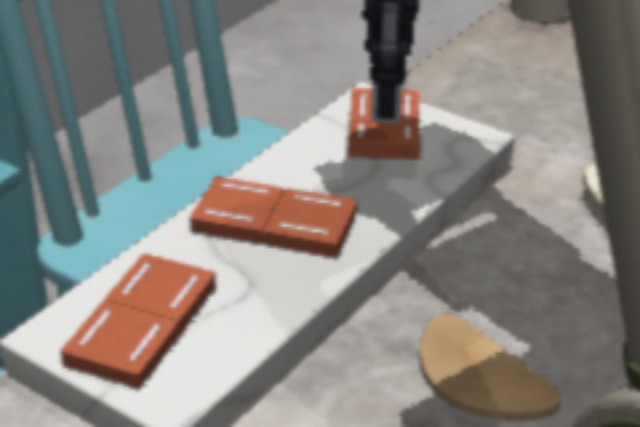

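The tile stayed rocked and did not shift. The fingertips at about (388,115) hang above the raised near end, so I'll press B the same way.

>>> {"method": "servo_tool", "body": {"steps": [{"tx": 0,"ty": 0,"tz": -0.5,"yaw": 0,"claw": 0},{"tx": 0,"ty": 0,"tz": -0.5,"yaw": 0,"claw": 0},{"tx": 0,"ty": 0,"tz": -0.4,"yaw": 0,"claw": 0},{"tx": 0,"ty": 0,"tz": -0.3,"yaw": 0,"claw": 0},{"tx": 0,"ty": 0,"tz": -0.3,"yaw": 0,"claw": 0},{"tx": 0,"ty": 0,"tz": -0.3,"yaw": 0,"claw": 0},{"tx": 0,"ty": 0,"tz": -0.3,"yaw": 0,"claw": 0},{"tx": 0,"ty": 0,"tz": -0.3,"yaw": 0,"claw": 0},{"tx": 0,"ty": 0,"tz": -0.2,"yaw": 0,"claw": 0},{"tx": 0,"ty": 0,"tz": -0.1,"yaw": 0,"claw": 0},{"tx": 0,"ty": 0,"tz": 0,"yaw": 0,"claw": 0},{"tx": 0,"ty": 0,"tz": 0,"yaw": 0,"claw": 0},{"tx": 0,"ty": 0,"tz": 0,"yaw": 0,"claw": 0}]}}

```text
time_s: 6.9
position: [0.443, -0.033, 0.0639]
tool_rot: [[0.848, 0.53, 0.0], [0.53, -0.848, -0.0], [0.0, 0.0, -1.0]]
ft_force: [0.3, 0.2, 0.9]
grip_width: 0.0002
gripper_force: 0.0
```

```bash
python3 chk.py
```

```text
[0.4633 0.0781 0.0444] [-0.94  -0.341]
[0.4646 0.2209 0.0447] [-0.232  0.973]
6.95 [ 0.44298072 -0.03297409  0.06389532] [-0.02635955 -0.30109756  0.68281278]
```

Now I'll lift well clear and check.

>>> {"method": "servo_tool", "body": {"steps": [{"tx": 0,"ty": 0,"tz": -0.05,"yaw": 0,"claw": 0},{"tx": 0,"ty": 0,"tz": 0,"yaw": 0,"claw": 0},{"tx": 0,"ty": 0,"tz": 0.5,"yaw": 0,"claw": 0},{"tx": 0,"ty": 0,"tz": 1,"yaw": 0,"claw": 0},{"tx": 0,"ty": 0,"tz": 2,"yaw": 0,"claw": 0},{"tx": 0,"ty": 0,"tz": 3,"yaw": 0,"claw": 0},{"tx": 0,"ty": 0,"tz": 3,"yaw": 0,"claw": 0},{"tx": 0,"ty": 0,"tz": 3,"yaw": 0,"claw": 0},{"tx": 0,"ty": 0,"tz": 3,"yaw": 0,"claw": 0},{"tx": 0,"ty": 0,"tz": 0,"yaw": 0,"claw": 0},{"tx": 0,"ty": 0,"tz": 0,"yaw": 0,"claw": 0},{"tx": 0,"ty": 0,"tz": 0,"yaw": 0,"claw": 0}]}}

```text
time_s: 8.15
position: [0.4424, -0.0328, 0.2178]
tool_rot: [[0.848, 0.53, -0.001], [0.53, -0.848, 0.001], [-0.001, -0.001, -1.0]]
ft_force: [0.3, -0.5, -0.3]
grip_width: -0.0002
gripper_force: 0.0
```

```bash
python3 chk.py s3
```

```text
[ 0.4638 -0.066   0.0479] [ 0.535 -0.845]
[44.7, 45.2, 45.4, 49.7, 55.3] -0.0526273686620719 0.05323104297415134
[0.4636 0.0781 0.0444] [-0.94  -0.341]
[0.4647 0.2207 0.0447] [-0.225  0.974]
8.2 [ 0.44246594 -0.03281961  0.21757718] [-0.09226133 -1.04328586  1.05638654]
```

The tile is back on its original half with end A raised, and nothing has shifted, so I'll hand in.

```bash
python3 -c "
from rig import env
print(env.close_job())"
```

```text
the job is handed in; nothing more can be done
None
```

I rocked the warped tile over and back once and handed the job in at about 8.2 s. In the last camera check, it lay on its original half with all three tiles within about 1 mm of where they started; the hand-in call gave no verdict.

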